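# Hold a tube rack in the corner of the code reader

## Task

Take the small tube rack with the red caps out of the steel tray and stand it flat, a long side to the rear stop, on the code reader's free place, the one whose window is lit green. Press it fully into that corner, flush against the rear stop and the side stop at once, and finish while still holding it there, pushing firmly against both stops so the reader can read it. Leave the green-capped rack in the other place, and everything else on the table, where it is.

Things in the scene. Friction and masses are not known exactly. Their poses are not given: they have to be found in the camera images.
- red_rack: White plastic tube rack with six red caps, to be loaded; one rigid piece, about 0.22 kg (varies by a third). Block 40 mm (its x) by 60 mm (its y) by 62 mm high; the six caps (13 mm wide) stand 13 mm higher, to 75 mm. Origin: centre of the underside, z up. Alike both ways round. It starts upright on the floor of the steel tray.
- tray: Shallow open steel tray, 170 mm (x) by 140 mm (y), fixed to the table; floor 3 mm thick, walls 3 mm thick and 16 mm high over the table. Origin: centre of the underside.
- reader: White code reader, fixed: flat deck 180 mm (its x, depth) by 270 mm (y, width), top 30 mm above the origin. Origin: centre of the underside; +x to its rear (away from the robot), +y to its left. Two places, in the left rear and right rear corner; a rack pressed into one, 60 mm side to the rear stop, has its centre at x +30, y +75 (left) or -75 mm (right). Deck open between them. Deck smooth (friction about 0.2).
- rear_stop: The reader's rear stop, one rigid dark rail with a slippery face (friction about 0.12) 12 mm thick serving both places, 22 mm above the deck (top 52 mm above the reader's origin). Origin and axes are the reader's; its working face is the plane x = +50 mm, facing the front.
- left_stop: The reader's left side stop, rigid, dark, with a slippery face (friction about 0.12), 12 mm thick, 22 mm above the deck. Origin and axes are the reader's; its working face is the plane y = +105 mm, facing the middle, from x = -60 to +50 mm.
- right_stop: The reader's right side stop, rigid, dark, with a slippery face (friction about 0.12), 12 mm thick, 22 mm above the deck. Origin and axes are the reader's; its working face is the plane y = -105 mm, facing the middle, from x = -60 to +50 mm.
- ready_window: The green-lit flat window of the free place, 36 x 56 mm, flush with the deck. Its origin, on the deck top, is where the centre of the rack's underside comes when the rack is pressed fully into the corner; axes parallel to the reader's. It is in the left or in the right place, at random; the other place is taken by the green-capped rack.
- green_rack: White plastic tube rack with six green caps, same shape and size as the red one, loose, standing in the reader's other place. Origin: centre of the underside. Leave it.
- bowl: Loose steel bowl, 80 mm wide, 34 mm high, a bystander. Origin: centre of the underside.
- bottle_red: Loose small white bottle with a red cap, 28 mm wide, 62 mm high, a bystander. Origin: centre of the underside.
- bottle_green: Loose small white bottle with a green cap, 28 mm wide, 62 mm high, a bystander. Origin: centre of the underside.
- jar: Loose clear jar with a white cap, 48 mm wide, 34 mm high, a bystander. Origin: centre of the underside.
- cup: Loose clear plastic cup, 66 mm wide, 70 mm high, a bystander. Origin: centre of the underside.
There are look-alikes about, which are no part of the job. What is shaped like the red_rack but brown or pink is not meant.

How it is judged:
At the end, for the whole second after the job is handed in: Still held by the robot and at rest: red-capped rack flat (3 mm, 3.4 deg) on the green-lit place, long side along the rear stop (3.4 deg), centre within 6 mm of seated, over 2 N on the rear stop and over 2 N on the side stop at once; green-capped rack within 10 mm of its start (horizontal distance between red_rack and ready_window below 0.006 m and z of red_rack in the frame of ready_window between -0.003 and 0.003 m and angle between red_rack's own z axis and vertical below 0.06 rad and angle between the y axis of red_rack and the y axis of reader, either way round below 0.06 rad and contact force between red_rack and rear_stop above 2 N and (contact force between red_rack and left_stop above 2 N or contact force between red_rack and right_stop above 2 N) and (contact force between red_rack and the fingers above 1 N or contact force between red_rack and the arm above 1 N) and linear speed of red_rack below 0.01 m/s and distance of green_rack from where it was at the start of the episode below 0.01 m); the arm keeps its last pose, push and grip.
It fails at once if the green-capped rack is pushed from its place (over 10 mm) or tipped (distance of green_rack from where it was at the start of the episode above 0.01 m or angle between green_rack's own z axis and vertical above 0.3 rad).
It fails at once if the bowl or the cup is moved by over 20 mm or knocked over (distance of any of bowl, cup from where it was at the start of the episode above 0.02 m or angle between any of bowl, cup's own z axis and vertical above 0.5 rad).
It fails at once if a bottle or the jar is moved by over 20 mm or knocked over (distance of any of bottle_red, bottle_green, jar from where it was at the start of the episode above 0.02 m or angle between any of bottle_red, bottle_green, jar's own z axis and vertical above 0.5 rad).
It also fails if it takes over 51 s, if anything falls off the work surface, if the arm or the gripper's body presses on something with over 40 N, if the wrist force passes 120 N, or if a joint passes its speed limit or range.

## Robot

A 6-joint arm with a two-finger parallel gripper is mounted at the origin on the work surface. World frame = base frame: x ahead of the robot, y to its left, z up, the work surface at z = 0. Lengths are in m, angles in rad, forces in N, time in s.
With the tool pointing down it reaches from about 0.375 to 0.925 m from the base axis. Payload 5.7 kg.
Tool frame: the origin (TCP) lies at the very end of the fingers, on their centre line; the grasp point (between the pads) lies 19 mm behind it (env.tcp_to_grasp is the distance from the TCP to the grasp point, in m); z points along the fingers, y is the direction in which the jaws open and shut (so a half turn about z gives the same grasp; the last joint's range is limited). The gripper opens to 85 mm and grips with 20 to 120 N. Pads are 22 mm wide; open, the fingers measure 114 mm over their backs; the gripper's body (76 mm by 85 mm) begins 54 mm behind the grasp point. The pads swing forward as they close: fully open they stand 13 mm farther back than shut.
Start: joints at [1.112, 0.359, 1.51, -0, 1.272, -0.115], TCP at [0.202, 0.565, 0.194] pointing down, gripper open.
Joint ranges: [-2.97, 2.97], [-1.01, 2.36], [0.21, 2.38], [-0.96, 4.11], [0.2, 2.71], [-2.98, 2.98]. Speed limits (rad/s): [2.39, 2.39, 3.14, 3.14, 3.14, 3.14].

## Interface

Orientations are given as a unit quaternion [x, y, z, w].
In Python, from workcell import env, viewer, ticket gives the robot as it stands.
- The arm moves only by the tool apply_moves, never from a script. Its arguments are lists of equal length, an entry for each row: "claw": the gripper command: -1 is shut, 1 is fully open, values between are in proportion; "travel": the shift along the tool's x, y, z each as a share of 50 mm, from -1 to 1, a list of three; "yaw": the turn about the tool's z as a share of 0.1 rad, from -1 to 1. In form: {"claw": [claw, ...], "travel": [[tx, ty, tz], ...], "yaw": [yaw, ...]}. A call has exactly 5 rows; each row shifts and turns the commanded pose from where the row before left it, along the tool's axes as they then stand; what a row does not reach is not made up. A row lasts 1/10 s, in which the tool goes at most 50 mm and 8.59 degrees, less where a joint would pass 70% of its speed; a pose out of reach is approached as far as the arm can. A call with a number of a shift or a turn outside -1 to 1 is refused whole. A call with a gripper value outside its range is refused whole. The fingers move at their own pace and stop on an object; "force" is the grip in N (left out, the last holds). Time passes only in rows, so rows that do not move let the fingers close, or fill a call up. It gives the time, the measured TCP pose, the force and the opening at its end, in the units of the state.
- env.observe(): the state, without advancing time (a new reading comes with each control period).
- viewer.capture(name): name is "scene" or "side" or "wrist"; returns the picture (420x560x3 uint8, blue, green, red); there is no depth.
- viewer.camera_model(name): a dict with "intrinsics" (3x3 intrinsics, pixels), "pose" (4x4, takes a point from camera to world coordinates); the wrist camera has in their place "hand_eye" (4x4, takes a point from camera to tool coordinates, whose origin is the TCP and whose axes are the flange's). Camera axes: x right, y down, z forward; pixel columns grow to the right and rows downward; lengths in m; the calibration is good to about 2 mm. A picture is of the moment at which its call begins: read the wrist's pose just before it. camera_model takes no time and is no camera call.
- ticket.hand_in(): hands the job in, once; it reports no verdict.
The state is a dict: "t": time; "qpos": joint angles; "qvel": joint speeds; "tau": joint torques, N m; "tool_pos": TCP position; "tcp_rot": TCP orientation; "wrist_force": force on the tool from outside, world axes, zero at the start; "ft_torque": the same for the moment, N m; "opening": opening from 0.0 (shut) to 1.0 (fully open).
Only numpy, scipy, OpenCV 4.12 (cv2) and the standard library are available. Lean on these libraries where they do the work, as an engineer would, in place of code of your own. Each camera call takes 0.05 s, during which the arm holds its last target.

## Working session

There is one attempt and no reset: what is moved stays moved. The work goes in short steps, Python scripts to look and compute and a tool call to move; the robot and the scene stay as the last step left them, time stands still between calls to the robot, and variables do not carry over. Pictures are saved under pics/ and viewed, and the job is handed in when it is done.

Besides the shell and the picture viewer there is one more tool, called after "Request:" by a JSON object that holds its "api" and its "payload", one argument or row to a line. apply_moves: Moves the arm, as the interface text tells. Shift numbers are shares of 50 mm and turn numbers shares of 0.1 rad, none past 1 either way. Its arguments: {"type":"object","properties":{"claw":{"type":"array","items":{"type":"number"}},"travel":{"type":"array","items":{"type":"array","items":{"type":"number","minimum":-1,"maximum":1}}},"yaw":{"type":"array","items":{"type":"number","minimum":-1,"maximum":1}},"force":{"type":"number"}},"required":["claw","travel","yaw"]}

```bash
mkdir -p pics; ls
python3 - <<'E'
from workcell import env, viewer, ticket
import cv2
o=env.observe(); print(o, env.tcp_to_grasp)
for n in ("scene","side","wrist"):
    im=viewer.capture(n); cv2.imwrite(f"pics/{n}0.png",im)
    m=viewer.camera_model(n); print(n,m)
E
```

```text
pics
{'t': 0.0, 'qpos': array([ 1.11190805e+00,  3.59515892e-01,  1.51146090e+00, -3.07790478e-06,
        1.27248475e+00, -1.15078458e-01]), 'qvel': array([-3.27494598e-03, -1.00007912e-03, -6.12380463e-05, -8.59440212e-04,
       -6.56025392e-04,  9.61976953e-04]), 'tau': array([-1.58195285e-04, -5.27612436e+01, -2.78616786e+01, -6.69991414e-05,
        1.30708271e-02,  5.92068500e-05]), 'tool_pos': array([0.20190345, 0.56420246, 0.19363633]), 'tcp_rot': array([ 1.71058970e-01,  9.85260349e-01, -8.96641800e-04, -2.63093047e-04]), 'wrist_force': array([-0.85312203, -0.04461785,  0.37795221]), 'ft_torque': array([0.10815201, 0.00528876, 0.02363507]), 'opening': 0.9976981203566632} 0.0187
scene {'intrinsics': array([[392.96467811,   0.        , 280.15106497],
       [  0.        , 392.96467811, 212.45027175],
       [  0.        ,   0.        ,   1.        ]]), 'pose': array([[-0.39400633,  0.71162866, -0.58167316,  1.22071477],
       [ 0.91897216,  0.29414932, -0.26261443,  0.32976982],
       [-0.01578519, -0.63801319, -0.76986362,  0.90273603],
       [ 0.        ,  0.        ,  0
[... 285 characters left out ...]
593  ,  0.60963548, -0.69089801,  0.7724261 ],
       [ 0.01959384, -0.74419037, -0.66768015,  0.78374506],
       [ 0.        ,  0.        ,  0.        ,  1.        ]])}
wrist {'intrinsics': array([[336.68571408,   0.        , 285.32669603],
       [  0.        , 336.68571408, 206.46756864],
       [  0.        ,   0.        ,   1.        ]]), 'hand_eye': array([[ 4.57791290e-04, -9.66120714e-01, -2.58090209e-01,
         6.54730662e-02],
       [ 9.99999831e-01,  5.34690300e-04, -2.27765952e-04,
        -4.38600911e-04],
       [ 3.58047735e-04, -2.58090061e-01,  9.66120796e-01,
        -1.79701854e-01],
       [ 0.00000000e+00,  0.00000000e+00,  0.00000000e+00,
         1.00000000e+00]])}
```

View pics/scene0.png

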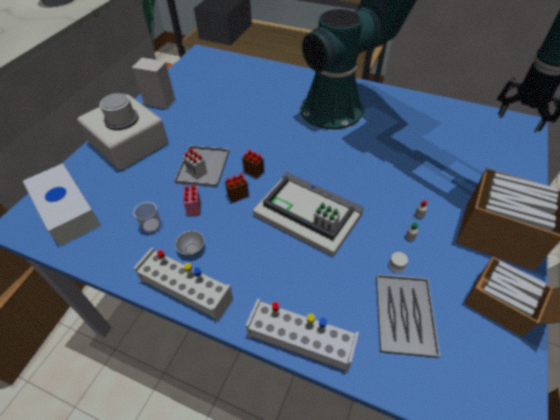

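View pics/side0.png

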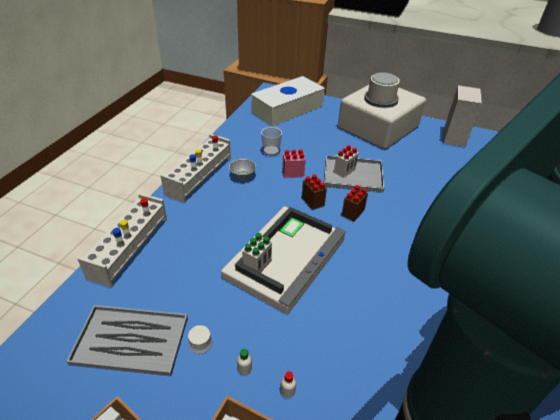

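View pics/wrist0.png

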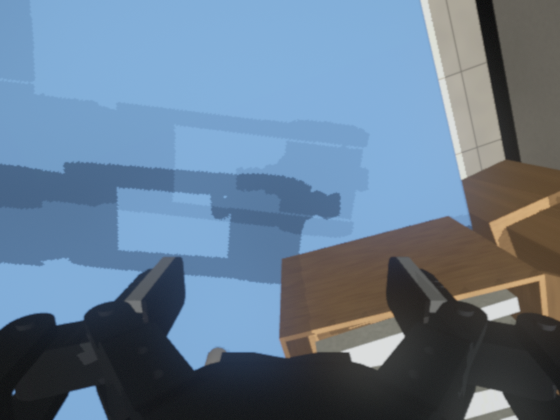

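The rack candidates in the scene picture are the white one at (195,163) in the steel tray, pink at (192,200), and brown at (237,187) and (253,163). The white one in the tray fits the description. The green window is at about (283,203). I'll enlarge crops to confirm.

Run:
```python
import cv2
a=cv2.imread("pics/scene0.png");b=cv2.imread("pics/side0.png")
cv2.imwrite("pics/c1.png",cv2.resize(a[135:235,165:275],None,fx=7,fy=6,interpolation=3)[:600,:800])
cv2.imwrite("pics/c2.png",cv2.resize(a[165:255,245:370],None,fx=6,fy=6,interpolation=3))
cv2.imwrite("pics/c3.png",cv2.resize(b[200:310,215:350],None,fx=5,fy=5,interpolation=3))
cv2.imwrite("pics/c4.png",cv2.resize(b[135:225,280:400],None,fx=6,fy=6,interpolation=3))
```

```text
(no output)
```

View pics/c1.png

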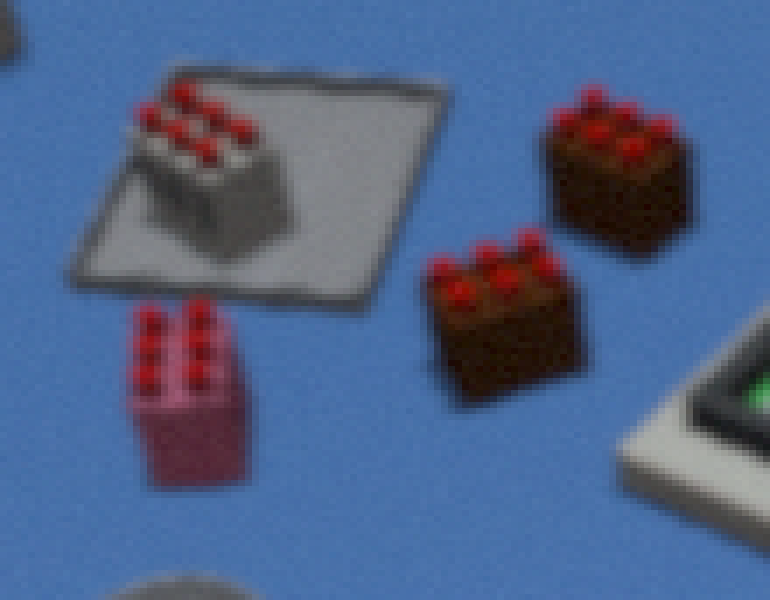

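View pics/c2.png

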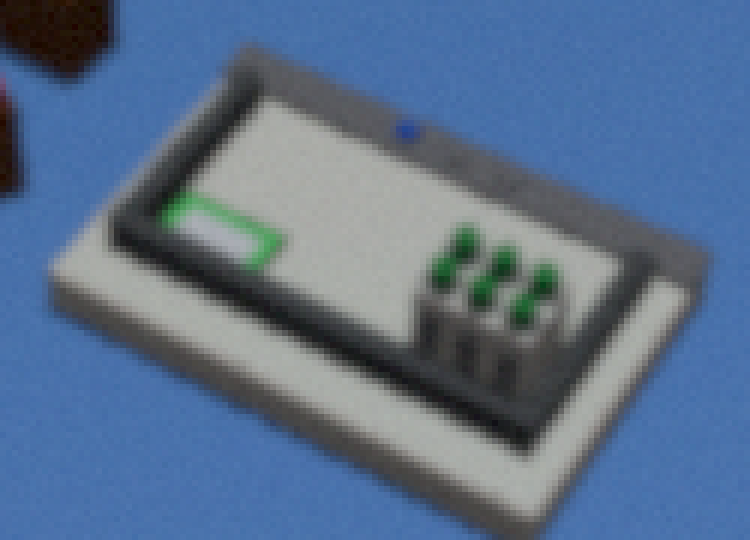

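View pics/c3.png

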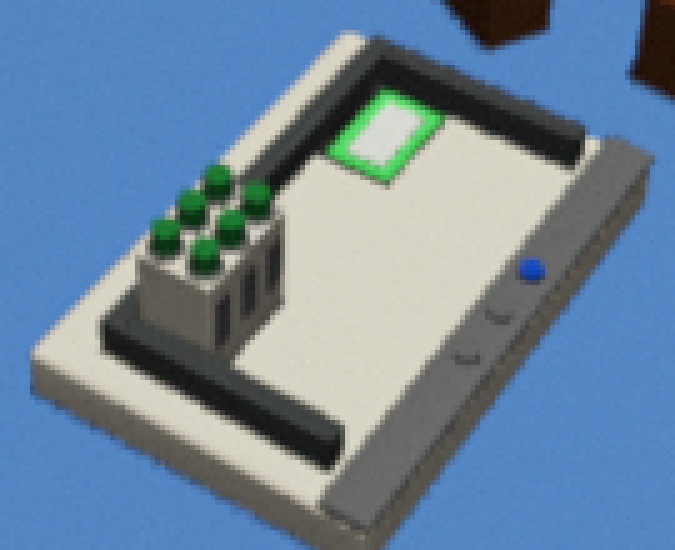

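View pics/c4.png

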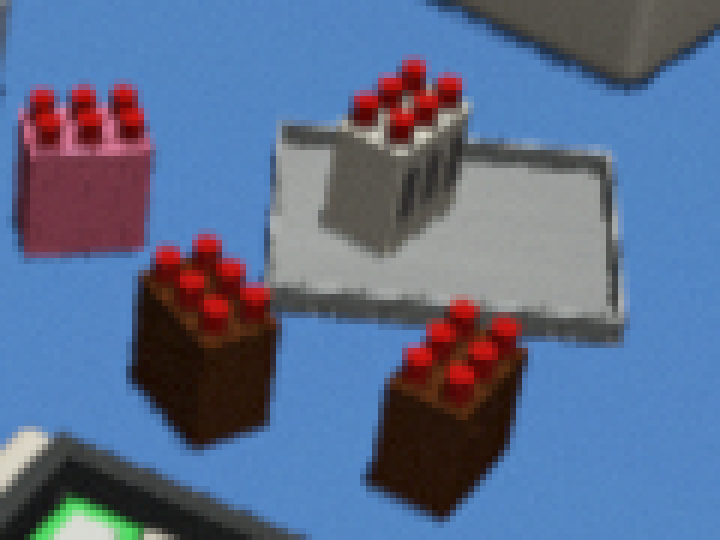

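```bash
cat > h.py <<'E'
import numpy as np
from scipy.optimize import least_squares
from workcell import viewer,env
def cam(n):
    m=viewer.camera_model(n);return m["intrinsics"],m["pose"]
def proj(K,T,P):
    P=np.atleast_2d(P);c=(P-T[:3,3])@T[:3,:3];u=c@K.T;return u[:,:2]/u[:,2:]
def world(p,L):
    c,s=np.cos(p[2]),np.sin(p[2]);L=np.atleast_2d(L)
    return np.c_[p[0]+c*L[:,0]-s*L[:,1],p[1]+s*L[:,0]+c*L[:,1],L[:,2]]
def fit(obs,p0):
    # obs: list (K,T,pix Nx2,local Nx3)
    f=lambda p:np.concatenate([(proj(K,T,world(p,L))-px).ravel() for K,T,px,L in obs])
    return least_squares(f,p0,loss="soft_l1")
def ray(K,T,uv,z):
    d=T[:3,:3]@np.linalg.solve(K,[uv[0],uv[1],1]);return T[:3,3]+d*(z-T[2,3])/d[2]
E
python3 - <<'E'
from h import *
K1,T1=cam("scene");K2,T2=cam("side")
c1=lambda a:np.array(a,float)/[7,6]+[165,135]-.4
c2=lambda a:np.array(a,float)/6+[245,165]-.4
c3=lambda a:np.array(a,float)/5+[215,200]-.4
c4=lambda a:np.array(a,float)/6+[280,135]-.4
m=1e-3
obs=[(K2,T2,c3([(388,90),(443,122),(388,183),(328,152),(345,35),(35,352)]),m*np.array([(48,-103,30),(12,-103,30),(12,-47,30),(48,-47,30),(90,-135,30),(90,135,30)])),
(K1,T1,c2([(182,193),(287,238),(50,278),(535,525)]),m*np.array([(12,-103,30),(12,-47,30),(90,-135,30),(90,135,30)]))]
r=fit(obs,[.6,0,0]);print("reader",r.x,r.fun.reshape(-1,2).round(1).tolist())
for i in (0,1): print(" each",fit(obs[i:i+1],[.6,0,0]).x)
# rack; caps: pitch unknown -> param
Ls=lambda p,q:[( sx*q, sy*p,.078) for sx in(1,-1) for sy in (-1,0,1)]
s4=c4([(401,122),(425,103),(450,86),(365,104),(390,86),(413,68)])
s1=c1([(183,93),(213,111),(245,129),(148,115),(177,130),(207,148)])
for n,K,T,s in(("side",K2,T2,s4),("scene",K1,T1,s1)):
    W=np.array([ray(K,T,u,.077) for u in s]);print(n,W.mean(0)); d=W[2]-W[0]+W[5]-W[3]; print("long dir",np.degrees(np.arctan2(d[1],d[0]))%180, np.linalg.norm(d)/4)
print(ray(K2,T2,c4((385,257)),.003),ray(K1,T1,c1((227,262)),.003))
# other things
for n,u,z in (("bowl",(190,243),.02),("cup",(147,218),.03),("brown1",(237,185),.06),("brown2",(253,162),.06),("pink",(192,192),.06)):
    print(n,ray(K1,T1,u,z))
for nm,q in (("tray",[(182,68),(450,90),(368,300),(75,283)]),):
    print(nm,[ray(K1,T1,c1(u),.016).round(3)[:2].tolist() for u in q])
E
```

```text
reader [ 0.51497593  0.10136184 -0.17459557] [[-0.8, -0.1], [0.4, -1.1], [-0.0, -0.2], [-0.6, 0.2], [0.4, -2.0], [-1.2, -0.0], [1.6, -0.2], [0.0, -0.1], [-0.4, -1.9], [1.1, -1.5]]
 each [ 0.51351673  0.10186928 -0.169104  ]
 each [ 0.51867748  0.10132686 -0.1796915 ]
side [ 0.48285521 -0.29258288  0.077     ]
long dir 71.90462166123201 0.020853141703524748
scene [ 0.48625027 -0.29720666  0.077     ]
long dir 71.98124962879255 0.020566376023431462
[ 0.47539486 -0.26183128  0.003     ] [ 0.51178998 -0.28090246  0.003     ]
bowl [ 0.74900909 -0.1577445   0.02      ]
cup [ 0.72640365 -0.31315902  0.03      ]
brown1 [ 0.53573124 -0.11756213  0.06      ]
brown2 [ 0.42834542 -0.11667876  0.06      ]
pink [ 0.61109857 -0.22667724  0.06      ]
tray [[0.396, -0.373], [0.363, -0.242], [0.522, -0.199], [0.562, -0.328]]
```

The enlarged crop confirms it: the white rack in the tray is at about (0.484,-0.294), long axis at 72°. The lit place is the right-hand one. Reader is at about (0.515,0.101) with yaw -0.175. Next I'll plan the transit.

```bash
cat >> h.py <<'E'
def pose():
    from scipy.spatial.transform import Rotation as R
    o=env.observe();M=R.from_quat(o["tcp_rot"]).as_matrix()
    return o,np.array(o["tool_pos"]),M,np.arctan2(M[1,1],M[0,1])
def rows(p,a,wps):
    # wps: (x,y,z,ang,n); prints rows; tool y angle a, x=a+90deg, z down
    out=[]
    for x,y,z,b,n in wps:
        for i in range(n):
            q=p+(np.array([x,y,z])-p)/(n-i); an=a+(b-a)/(n-i)
            d=q-p
            t=np.round([(-np.sin(a)*d[0]+np.cos(a)*d[1])/.05,(np.cos(a)*d[0]+np.sin(a)*d[1])/.05,-d[2]/.05],2)
            yw=round((a-an)/.1,2);out.append((t.tolist(),yw))
            d=t*.05;p=p+np.array([-np.sin(a)*d[0]+np.cos(a)*d[1],np.cos(a)*d[0]+np.sin(a)*d[1],-d[2]]);a=a-yw*.1
    for k in range(0,len(out),5): print([r[0] for r in out[k:k+5]],[r[1] for r in out[k:k+5]])
E
python3 - <<'E'
from h import *
o,p,M,a=pose();print(p,a,M.round(3).tolist())
rows(p,a,[(.45,.12,.194,a-.85,11),(.475,-.29,.17,-.314,9)])
E
```

```text
[0.20198227 0.56435367 0.19382858] 1.2270041533897402 [[-0.941, 0.337, -0.001], [0.337, 0.941, -0.001], [0.0, -0.001, -1.0]]
[[-0.7, -0.61, -0.0], [-0.74, -0.55, -0.0], [-0.78, -0.49, -0.0], [-0.82, -0.43, -0.0], [-0.85, -0.37, -0.0]] [np.float64(0.77), np.float64(0.77), np.float64(0.77), np.float64(0.77), np.float64(0.77)]
[[-0.87, -0.3, -0.0], [-0.9, -0.24, -0.0], [-0.91, -0.16, -0.0], [-0.92, -0.09, -0.0], [-0.93, -0.03, -0.0]] [np.float64(0.78), np.float64(0.77), np.float64(0.78), np.float64(0.77), np.float64(0.78)]
[[-0.92, 0.05, -0.0], [-0.87, -0.28, 0.05], [-0.89, -0.22, 0.05], [-0.9, -0.15, 0.05], [-0.91, -0.08, 0.05]] [np.float64(0.77), np.float64(0.77), np.float64(0.77), np.float64(0.77), np.float64(0.77)]
[[-0.91, -0.01, 0.06], [-0.91, 0.06, 0.05], [-0.9, 0.14, 0.06], [-0.89, 0.2, 0.05], [-0.87, 0.27, 0.06]] [np.float64(0.77), np.float64(0.77), np.float64(0.76), np.float64(0.77), np.float64(0.76)]
```

Request:
{"api": "apply_moves", "payload": {
  "claw": [1,1,1,1,1],
  "travel": [
    [-0.7,-0.61,0],
    [-0.74,-0.55,0],
    [-0.78,-0.49,0],
    [-0.82,-0.43,0],
    [-0.85,-0.37,0]
  ],
  "yaw": [0.77,0.77,0.77,0.77,0.77]
}}

```text
t: 0.65
tool_pos: [0.3157, 0.3615, 0.1943]
tcp_rot: [0.358, 0.934, -0.0, 0.0]
wrist_force: [0.6, -0.6, 0.8]
opening: 0.997
```

Request:
{"api": "apply_moves", "payload": {
  "claw": [1,1,1,1,1],
  "travel": [
    [-0.87,-0.3,0],
    [-0.9,-0.24,0],
    [-0.91,-0.16,0],
    [-0.92,-0.09,0],
    [-0.93,-0.03,0]
  ],
  "yaw": [0.77,0.77,0.77,0.77,0.77]
}}

```text
t: 1.15
tool_pos: [0.4286, 0.1592, 0.1945]
tcp_rot: [0.53, 0.848, 0.0, 0.0]
wrist_force: [0.9, 0.1, 0.2]
opening: 0.999
```

Request:
{"api": "apply_moves", "payload": {
  "claw": [1,1,1,1,1],
  "travel": [
    [-0.92,0.05,0],
    [-0.87,-0.28,0.05],
    [-0.89,-0.22,0.05],
    [-0.9,-0.15,0.05],
    [-0.91,-0.08,0.05]
  ],
  "yaw": [0.77,0.77,0.77,0.77,0.77]
}}

```text
t: 1.65
tool_pos: [0.4618, -0.0635, 0.1843]
tcp_rot: [0.682, 0.731, -0.0, -0.0]
wrist_force: [0.6, 0.2, 0.5]
opening: 0.997
```

Run:
```python
from h import *
o,p,M,a=pose();print(o["t"],p,a,o["qpos"])
rows(p,a,[(.475,-.29,.17,-.314,5)])
```

```text
1.65 [ 0.46175945 -0.06352103  0.18434655] 0.06874491099874255 [-2.85078135e-01  1.75966749e-01  1.80080897e+00  1.17901013e-05
  1.16490906e+00 -3.53827700e-01]
[[-0.91, -0.01, 0.06], [-0.9, 0.06, 0.06], [-0.9, 0.13, 0.06], [-0.89, 0.2, 0.05], [-0.86, 0.26, 0.06]] [np.float64(0.77), np.float64(0.76), np.float64(0.77), np.float64(0.76), np.float64(0.77)]
```

Request:
{"api": "apply_moves", "payload": {
  "claw": [1,1,1,1,1],
  "travel": [
    [-0.91,-0.01,0.06],
    [-0.9,0.06,0.06],
    [-0.9,0.13,0.06],
    [-0.89,0.2,0.05],
    [-0.86,0.26,0.06]
  ],
  "yaw": [0.77,0.76,0.77,0.76,0.77]
}}

```text
t: 2.15
tool_pos: [0.4757, -0.2898, 0.1698]
tcp_rot: [0.809, 0.588, -0.0, -0.0]
wrist_force: [1.3, 0.7, -1.2]
opening: 0.998
```

Run:
```python
from h import *
import cv2
o,p,M,a=pose();print(o["t"],p,a)
cv2.imwrite("pics/w1.png",viewer.capture("wrist")); o,p2,M,a=pose();print(p2,a)
```

```text
2.15 [ 0.47567472 -0.28976761  0.16977983] -0.31450431334693635
[ 0.47698655 -0.29749635  0.16966549] -0.320244300078814
```

View pics/w1.png

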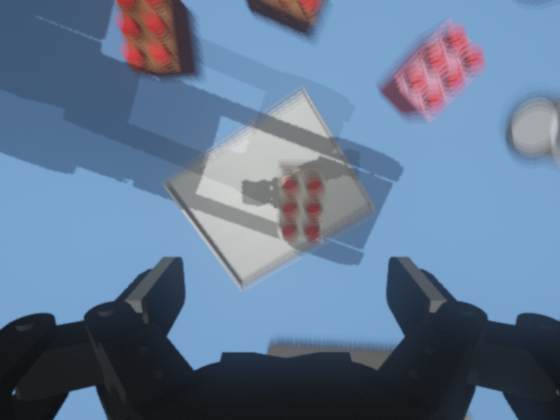

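The picture is blurred by motion, so I'll retake it now that the arm is still.

Run:
```python
from h import *
import cv2
o,p,M,a=pose();print(o["t"],p.tolist(),a,np.abs(o["qvel"]).max())
im=viewer.capture("wrist");cv2.imwrite("pics/w2.png",im)
o,p2,M,a=pose();print(p2,a)
cv2.imwrite("pics/w2c.png",cv2.resize(im[80:300,160:400],None,fx=3,fy=2.7,interpolation=3)[:,:720])
```

```text
2.2 [0.47698655368402987, -0.29749634870351654, 0.16966548863659195] -0.320244300078814 0.0574376707547261
[ 0.47663318 -0.2937891   0.16965727] -0.3170118282122743
```

View pics/w2c.png

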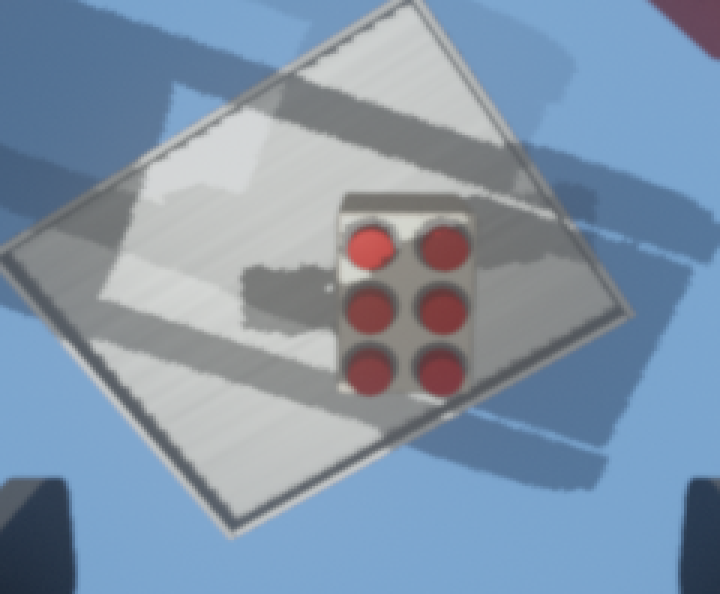

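Run:
```python
from h import *
m=viewer.camera_model("wrist");K=m["intrinsics"];H=m["hand_eye"]
p=np.array([0.47698655,-0.29749635,0.16966549]);a=-.3202
M=np.array([[-np.sin(a),np.cos(a),0],[np.cos(a),np.sin(a),0],[0,0,-1]])
T=np.eye(4);T[:3,:3]=M;T[:3,3]=p;T=T@H
u=np.array([(371,247),(369,310),(369,372),(445,247),(443,310),(440,372)])/[3,2.7]+[160,80]-.35
W=np.array([ray(K,T,x,.078) for x in u]);print(W.mean(0),np.linalg.norm(W[0]-W[2])/2,np.linalg.norm(W[3]-W[0]))
d=W[0]-W[2]+W[3]-W[5];print(np.degrees(np.arctan2(d[1],d[0])))
c=(W.mean(0)-p);print("in tool",M.T@c)
print("settled",*pose()[1:])
print(pose()[1])
```

```text
[ 0.48502069 -0.29778253  0.078     ] 0.01962373703731408 0.02001909431678094
70.70114357818478
in tool [0.00225716 0.00771587 0.09166549]
settled [ 0.47663318 -0.2937891   0.16965727] [[ 0.31173278  0.9501692   0.00108444]
 [ 0.95016594 -0.31172804 -0.00321311]
 [-0.00271495  0.00203203 -0.99999425]] -0.3170118282122743
[ 0.47663318 -0.2937891   0.16965727]
```

Run:
```python
from h import *
o,p,M,a=pose();print(p,a)
rows(p,a,[(.485,-.297,.12,-.325,2),(.485,-.297,.036,-.325,3)])
```

```text
[ 0.47663318 -0.2937891   0.16965727] -0.3170118282122743
[[-0.0, 0.09, 0.5], [-0.01, 0.09, 0.49], [0.0, -0.0, 0.56], [0.0, -0.0, 0.56], [0.0, -0.0, 0.56]] [np.float64(0.04), np.float64(0.04), np.float64(-0.0), np.float64(-0.0), np.float64(-0.0)]
```

Request:
{"api": "apply_moves", "payload": {
  "claw": [1,1,1,1,1],
  "travel": [
    [0,0.09,0.5],
    [-0.01,0.09,0.49],
    [0,0,0.56],
    [0,0,0.56],
    [0,0,0.56]
  ],
  "yaw": [0.04,0.04,0,0,0]
}}

```text
t: 2.75
tool_pos: [0.4842, -0.2901, 0.0355]
tcp_rot: [0.81, 0.586, -0.0, -0.0]
wrist_force: [0.7, -1.1, 0.2]
opening: 1.005
```

Run:
```python
from h import *
import cv2
im=viewer.capture("wrist");im=viewer.capture("wrist");cv2.imwrite("pics/w3.png",im)
o,p2,M,a=pose();print(o["t"],p2,a,o["wrist_force"])
```

```text
2.85 [ 0.4814559  -0.28810843  0.03318476] -0.31817840157678695 [ 0.49751743  0.55611608 -0.97512999]
```

View pics/w3.png

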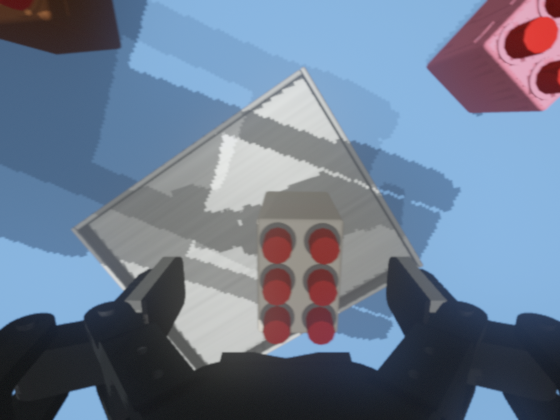

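Run:
```python
from h import *
o,p,M,a=pose();print(o["t"],p,a,o["qvel"])
m=viewer.camera_model("wrist");K=m["intrinsics"];H=m["hand_eye"]
T=np.eye(4);T[:3,:3]=M;T[:3,3]=p;T=T@H
u=np.array([(278,244),(277,285),(277,326),(323,243),(322,284),(321,325)])
W=np.array([ray(K,T,x,.078) for x in u]);print(W.mean(0),np.linalg.norm(W[0]-W[2])/2,np.linalg.norm(W[3]-W[0]))
d=W[0]-W[2]+W[3]-W[5];print(np.degrees(np.arctan2(d[1],d[0])))
print("in tool",M.T@(W.mean(0)-p))
```

```text
2.85 [ 0.4814559  -0.28810843  0.03318476] -0.31817840157678695 [-0.0015538  -0.05085019 -0.04833692 -0.00035866  0.06028917 -0.00051909]
[ 0.48517962 -0.29731548  0.078     ] 0.020030956145124287 0.019223822912025613
71.47230588962098
in tool [-0.0074559   0.00608028 -0.04488297]
```

Request:
{"api": "apply_moves", "payload": {
  "claw": [1,1,1,1,1],
  "travel": [
    [-0.14,0.12,0],
    [0,0,0],
    [0,0,0],
    [0,0,0],
    [0,0,0]
  ],
  "yaw": [0.05,0,0,0,0]
}}

```text
t: 3.35
tool_pos: [0.4882, -0.2998, 0.0373]
tcp_rot: [0.812, 0.584, 0.0, 0.001]
wrist_force: [0.2, -0.5, -0.2]
opening: 1.0
```

Run:
```python
from h import *
o,p,M,a=pose();print(o["t"],p,a,np.abs(o["qvel"]).max()); print(M.T@(np.array([.485,-.2975,.036])-p))
```

```text
3.35 [ 0.48820432 -0.29983688  0.03727582] -0.3240490181237626 0.006834140877585498
[ 0.0011955  -0.0037829   0.00127155]
```

Request:
{"api": "apply_moves", "payload": {
  "claw": [1,1,-1,-1,-1],
  "travel": [
    [0.02,-0.07,0],
    [0,0,0],
    [0,0,0],
    [0,0,0],
    [0,0,0]
  ],
  "yaw": [0,0,0,0,0],
  "force": 60
}}

```text
t: 3.85
tool_pos: [0.485, -0.2976, 0.0365]
tcp_rot: [0.812, 0.584, -0.0, 0.0]
wrist_force: [0.2, -0.7, 0.4]
opening: 0.511
```

Request:
{"api": "apply_moves", "payload": {
  "claw": [-1,-1,-1,-1,-1],
  "travel": [
    [0,0,0],
    [0,0,0],
    [0,0,0],
    [0,0,0],
    [0,0,0]
  ],
  "yaw": [0,0,0,0,0]
}}

```text
t: 4.35
tool_pos: [0.4853, -0.2978, 0.0369]
tcp_rot: [0.812, 0.584, 0.0, 0.0]
wrist_force: [0.1, 0.8, 4.9]
opening: 0.332
```

Run:
```python
from h import *
import cv2
o,p,M,a=pose();print(o["t"],p,a,o["opening"],o["wrist_force"])
cv2.imwrite("pics/w4.png",viewer.capture("wrist"))
```

```text
4.35 [ 0.4853422  -0.29784425  0.03691074] -0.32403197731168126 0.3317389320515631 [0.13405102 0.84499553 4.93778587]
```

View pics/w4.png

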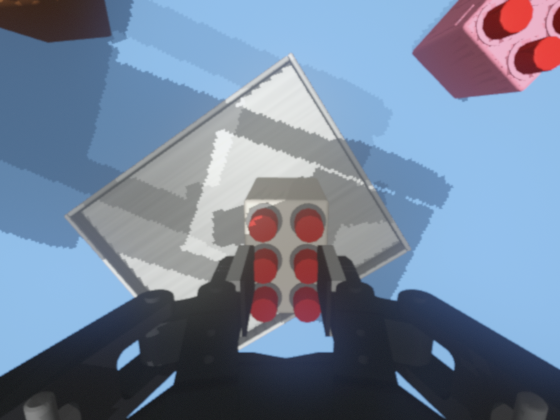

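The rack is gripped across its 40 mm side; the pads touch the block at about (245,290) and (328,290). Lifting now.

Request:
{"api": "apply_moves", "payload": {
  "claw": [-1,-1,-1,-1,-1],
  "travel": [
    [0,0,-0.3],
    [0,0,-0.6],
    [0,0,-0.6],
    [0,0,-0.6],
    [0,0,-0.3]
  ],
  "yaw": [0,0,0,0,0]
}}

```text
t: 4.9
tool_pos: [0.4855, -0.2981, 0.1585]
tcp_rot: [0.812, 0.584, 0.0, 0.001]
wrist_force: [0.3, -0.9, -2.3]
opening: 0.329
```

Request:
{"api": "apply_moves", "payload": {
  "claw": [-1,-1,-1,-1,-1],
  "travel": [
    [0,0,0],
    [0,0,0],
    [0,0,0],
    [0,0,0],
    [0,0,0]
  ],
  "yaw": [0,0,0,0,0]
}}

```text
t: 5.4
tool_pos: [0.4844, -0.2972, 0.1554]
tcp_rot: [0.812, 0.584, -0.0, -0.001]
wrist_force: [-0.4, -1.0, -2.8]
opening: 0.33
```

Run:
```python
from h import *
import cv2
o,p,M,a=pose();print(o["t"],p,a,o["opening"],o["wrist_force"],o["ft_torque"])
im=viewer.capture("side");cv2.imwrite("pics/s5.png",im);w=viewer.capture("wrist")
cv2.imwrite("pics/m5.png",np.hstack([cv2.resize(im[100:250,300:440],None,fx=3,fy=3),cv2.resize(w[150:350,180:380],(380,450))]))
c=p.copy()
# target above place: reader pose, rack centre local
x=world([.515,.1014,-.1746],[[.020,-.060,0]])[0];print("pre",x, world([.515,.1014,-.1746],[[.03,-.075,0]])[0])
rows(p,a,[(x[0],x[1],.16,-.1746,10)])
```

```text
5.4 [ 0.48435345 -0.29715503  0.155422  ] -0.32395901421599377 0.3302759868655696 [-0.39346084 -1.02354688 -2.76759679] [0.02449713 0.01659431 0.07342546]
pre [0.52427307 0.03883795 0.        ] [0.53151532 0.02232887 0.        ]
[[0.66, -0.14, -0.01], [0.66, -0.13, -0.01], [0.67, -0.12, -0.01], [0.67, -0.11, -0.01], [0.67, -0.1, -0.01]] [np.float64(-0.15), np.float64(-0.15), np.float64(-0.15), np.float64(-0.15), np.float64(-0.15)]
[[0.67, -0.09, -0.01], [0.67, -0.08, -0.01], [0.67, -0.06, -0.01], [0.68, -0.06, -0.01], [0.68, -0.04, -0.0]] [np.float64(-0.15), np.float64(-0.15), np.float64(-0.15), np.float64(-0.15), np.float64(-0.14)]
```

View pics/m5.png

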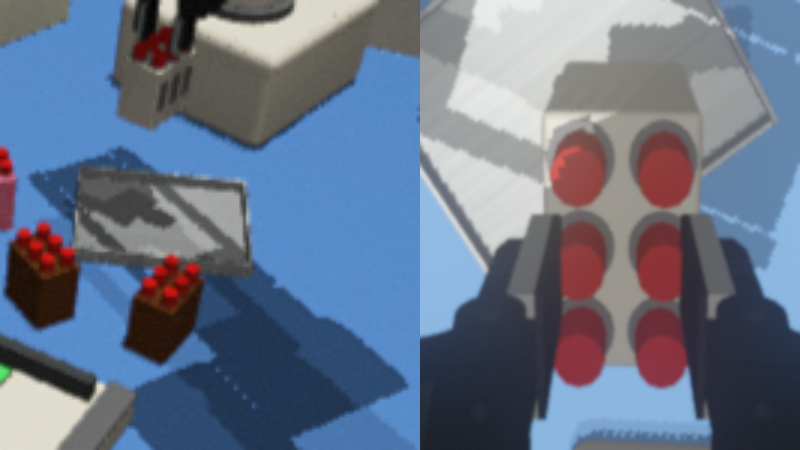

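Request:
{"api": "apply_moves", "payload": {
  "claw": [-1,-1,-1,-1,-1],
  "travel": [
    [0.66,-0.14,-0.01],
    [0.66,-0.13,-0.01],
    [0.67,-0.12,-0.01],
    [0.67,-0.11,-0.01],
    [0.67,-0.1,-0.01]
  ],
  "yaw": [-0.15,-0.15,-0.15,-0.15,-0.15]
}}

```text
t: 6.0
tool_pos: [0.5045, -0.1282, 0.159]
tcp_rot: [0.789, 0.614, -0.0, 0.0]
wrist_force: [0.9, -0.3, -1.1]
opening: 0.327
```

Request:
{"api": "apply_moves", "payload": {
  "claw": [-1,-1,-1,-1,-1],
  "travel": [
    [0.67,-0.09,-0.01],
    [0.67,-0.08,-0.01],
    [0.67,-0.06,-0.01],
    [0.68,-0.06,-0.01],
    [0.68,-0.04,0]
  ],
  "yaw": [-0.15,-0.15,-0.15,-0.15,-0.14]
}}

```text
t: 6.5
tool_pos: [0.525, 0.04, 0.161]
tcp_rot: [0.766, 0.643, 0.0, 0.0]
wrist_force: [0.6, -0.7, -1.8]
opening: 0.33
```

Request:
{"api": "apply_moves", "payload": {
  "claw": [-1,-1,-1,-1,-1],
  "travel": [
    [0,0,0],
    [0,0,0],
    [0,0,0],
    [0,0,0],
    [0,0,0]
  ],
  "yaw": [0,0,0,0,0]
}}

```text
t: 7.0
tool_pos: [0.5249, 0.0376, 0.161]
tcp_rot: [0.767, 0.642, -0.0, 0.0]
wrist_force: [0.1, 0.0, -2.5]
opening: 0.33
```

Run:
```python
from h import *
import cv2
o,p,M,a=pose();print(o["t"],p,a,o["opening"],o["wrist_force"],M.tolist())
w=viewer.capture("wrist");cv2.imwrite("pics/w6.png",w)
cv2.imwrite("pics/w6b.png",cv2.resize(w,(800,600),interpolation=3))
```

```text
7.0 [0.52492747 0.03764241 0.16098022] -0.17648735877799154 0.3296976863829288 [ 0.07085634  0.04061721 -2.51458342] [[0.1755725596887223, 0.984466486334003, -0.00011648833702749372], [0.9844664503165143, -0.17557258574293536, -0.0002744753947826799], [-0.00029066398602765474, -6.648851202316283e-05, -0.9999999555468617]]
```

View pics/w6b.png

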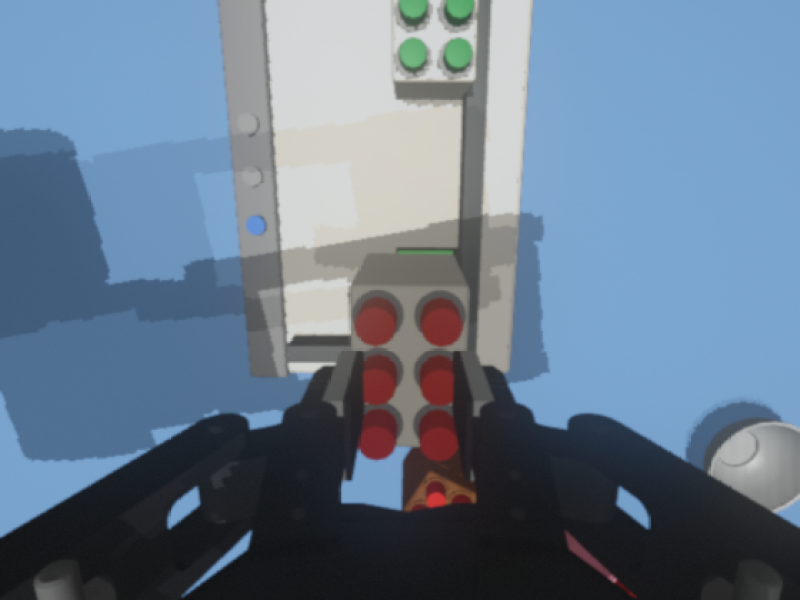

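Run:
```python
import cv2
w=cv2.imread("pics/w6.png")
cv2.imwrite("pics/w6c.png",cv2.resize(w[60:275,170:390],None,fx=3.5,fy=2.75,interpolation=3)[:, :])
```

```text
(no output)
```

View pics/w6c.png

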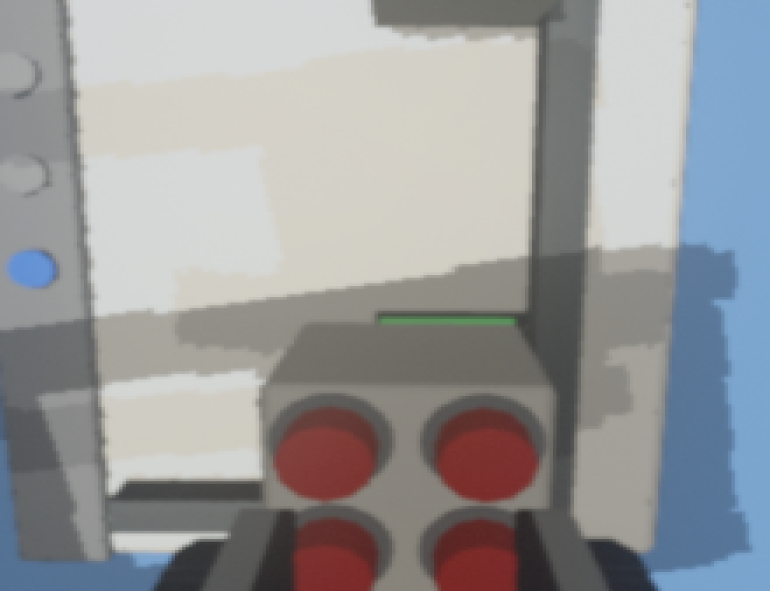

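Run:
```python
from h import *
o,p,M,a=pose()
m=viewer.camera_model("wrist");K=m["intrinsics"];H=m["hand_eye"]
p=np.array([0.52492747,0.03764241,0.16098022]);a=-.1765
M=np.array([[-np.sin(a),np.cos(a),0],[np.cos(a),np.sin(a),0],[0,0,-1]])
T=np.eye(4);T[:3,:3]=M;T[:3,3]=p;T=T@H
pr=[.515,.1014,-.1746];c,s=np.cos(pr[2]),np.sin(pr[2])
for n,u,z in [("x50",(540,40),.03),("x50",(528,300),.03),("x90",(690,60),.03),("x90",(655,520),.03),("c90,-135",(653,550),.03),("12,-47",(378,316),.03),("48,-47",(517,316),.03),("y-105",(130,482),.03),("y-105",(240,482),.03),("y-105t",(130,500),.052),("y-105t",(240,501),.052),("x50t",(553,100),.052),("x50t",(533,330),.052)]:
    W=ray(K,T,np.array(u)/[3.5,2.75]+[170,60]-.35,z);d=W-[pr[0],pr[1],0]
    print(n,((c*d[0]+s*d[1])*1e3).round(1),((-s*d[0]+c*d[1])*1e3).round(1))
# rack caps: z of top = tcp -.034+.075
W=np.array([ray(K,T,np.array(u)/[3.5,2.75]+[170,60]-.35,p[2]+.041) for u in [(327,458),(486,455)]]);print(M.T@(W-p).T)
o,p,M,aa=pose();print(p,aa)
```

```text
x50 54.0 38.9
x50 53.1 -43.2
x90 91.4 32.9
x90 91.0 -122.8
c90,-135 91.1 -134.4
12,-47 13.3 -48.6
48,-47 50.3 -48.7
y-105 -56.4 -108.1
y-105 -25.7 -108.2
y-105t -51.3 -106.5
y-105t -22.6 -106.9
x50t 55.1 19.7
x50t 52.3 -49.4
[[ 0.01885559  0.01936442]
 [-0.00996205  0.00971273]
 [-0.041      -0.041     ]]
[0.52491166 0.03775842 0.16097642] -0.17638926459136886
```

Request:
{"api": "apply_moves", "payload": {
  "claw": [-1,-1,-1,-1,-1],
  "travel": [
    [0,0,0.5],
    [0,0,0.5],
    [0,0,0.5],
    [0,0,0.3],
    [0,0,0.04]
  ],
  "yaw": [0,0,0,0,0]
}}

```text
t: 7.55
tool_pos: [0.5232, 0.0382, 0.0672]
tcp_rot: [0.766, 0.642, -0.002, -0.001]
wrist_force: [-1.5, -0.1, -1.3]
opening: 0.331
```

Request:
{"api": "apply_moves", "payload": {
  "claw": [-1,-1,-1,-1,-1],
  "travel": [
    [0,0,0],
    [0,0,0],
    [0,0,0],
    [0,0,0],
    [0,0,0]
  ],
  "yaw": [0,0,0,0,0]
}}

```text
t: 8.05
tool_pos: [0.5253, 0.0386, 0.0695]
tcp_rot: [0.766, 0.643, 0.0, 0.0]
wrist_force: [-0.1, -0.1, -2.0]
opening: 0.326
```

```bash
cat > st.py <<'E'
from h import *
o,p,M,a=pose()
pr=world([.515,.1014,-.1746],[[.0018,-.0013,0]])[0];c,s=np.cos(-.1755),np.sin(-.1755);d=p-[pr[0],pr[1],0]
f=o["wrist_force"]
print("t",o["t"],"local mm",((c*d[0]+s*d[1])*1e3).round(2),((-s*d[0]+c*d[1])*1e3).round(2),"z",(p[2]*1e3).round(2),"a",a.round(4),"open",round(o["opening"],3))
print("F tool",(M.T@f).round(2),"T",(M.T@o["ft_torque"]).round(2),"qv",np.abs(o["qvel"]).max().round(4), "tilt",M[:,2].round(4))
E
python3 st.py
```

```text
t 8.05 local mm 19.33 -58.72 z 69.55 a -0.175 open 0.326
F tool [-0.07 -0.04  1.99] T [-0.   -0.02 -0.07] qv 0.004 tilt [ 1.e-03 -1.e-04 -1.e+00]
```

Request:
{"api": "apply_moves", "payload": {
  "claw": [-1,-1,-1,-1,-1],
  "travel": [
    [0,0,0.06],
    [0,0,0.04],
    [0,0,0],
    [0,0,0],
    [0,0,0]
  ],
  "yaw": [0,0,0,0,0]
}}

```text
t: 8.55
tool_pos: [0.5252, 0.0386, 0.0641]
tcp_rot: [0.766, 0.643, 0.0, 0.0]
wrist_force: [-0.0, -0.8, 0.8]
opening: 0.33
```

```bash
python3 st.py
```

```text
t 8.55 local mm 19.18 -58.78 z 64.08 a -0.175 open 0.33
F tool [-0.81  0.11 -0.79] T [-0.05 -0.03 -0.  ] qv 0.0019 tilt [ 3.e-04 -1.e-04 -1.e+00]
```

The rack is on the deck with about 3 N of contact. Now I'll slide it to the side stop (tool -x).

Request:
{"api": "apply_moves", "payload": {
  "claw": [-1,-1,-1,-1,-1],
  "travel": [
    [-0.1,0,0],
    [-0.1,0,0],
    [-0.06,0,0],
    [0,0,0],
    [0,0,0]
  ],
  "yaw": [0,0,0,0,0]
}}

```text
t: 9.05
tool_pos: [0.5227, 0.0252, 0.0641]
tcp_rot: [0.766, 0.643, -0.0, 0.0]
wrist_force: [-0.5, -2.4, 3.5]
opening: 0.335
```

```bash
python3 st.py
```

```text
t 9.05 local mm 19.08 -72.35 z 64.08 a -0.175 open 0.335
F tool [-2.49 -0.07 -3.53] T [-0.01 -0.26 -0.03] qv 0.0032 tilt [ 0.e+00 -8.e-04 -1.e+00]
```

Request:
{"api": "apply_moves", "payload": {
  "claw": [-1,-1,-1,-1,-1],
  "travel": [
    [-0.03,0,0],
    [-0.03,0,0],
    [0,0,0],
    [0,0,0],
    [0,0,0]
  ],
  "yaw": [0,0,0,0,0]
}}

```text
t: 9.55
tool_pos: [0.5226, 0.0235, 0.0643]
tcp_rot: [0.766, 0.643, 0.001, -0.0]
wrist_force: [0.1, 3.5, 4.8]
opening: 0.335
```

```bash
python3 st.py
```

```text
t 9.55 local mm 19.25 -74.06 z 64.31 a -0.1752 open 0.335
F tool [ 3.48 -0.53 -4.76] T [0.15 0.57 0.02] qv 0.0012 tilt [ 8.e-04  9.e-04 -1.e+00]
```

Side contact is made at 3.5 N. Now sliding to the rear stop (tool +y).

Request:
{"api": "apply_moves", "payload": {
  "claw": [-1,-1,-1,-1,-1],
  "travel": [
    [0,0.08,0],
    [0,0.08,0],
    [0,0.03,0],
    [0,0,0],
    [0,0,0]
  ],
  "yaw": [0,0,0,0,0]
}}

```text
t: 10.05
tool_pos: [0.5296, 0.0227, 0.064]
tcp_rot: [0.766, 0.642, -0.001, -0.002]
wrist_force: [-3.5, 4.8, 8.3]
opening: 0.329
```

```bash
python3 st.py
```

```text
t 10.05 local mm 26.34 -73.68 z 63.98 a -0.1755 open 0.329
F tool [ 4.11 -4.3  -8.31] T [0.89 0.84 0.09] qv 0.002 tilt [-0.0033  0.0021 -1.    ]
```

Request:
{"api": "apply_moves", "payload": {
  "claw": [-1,-1,-1,-1,-1],
  "travel": [
    [0,0.02,0],
    [0,0.02,0],
    [0,0,0],
    [0,0,0],
    [0,0,0]
  ],
  "yaw": [0,0,0,0,0]
}}

```text
t: 10.55
tool_pos: [0.5312, 0.0224, 0.064]
tcp_rot: [0.766, 0.642, -0.001, -0.002]
wrist_force: [-4.2, 6.3, 9.6]
opening: 0.331
```

```bash
python3 st.py
```

```text
t 10.55 local mm 27.94 -73.61 z 63.97 a -0.1755 open 0.331
F tool [ 5.5  -5.31 -9.55] T [1.06 0.89 0.08] qv 0.0016 tilt [-0.0039  0.0023 -1.    ]
```

Request:
{"api": "apply_moves", "payload": {
  "claw": [-1,-1,-1,-1,-1],
  "travel": [
    [0,0,-0.02],
    [0,0.03,0],
    [0,0.03,0],
    [0,0,0],
    [0,0,0]
  ],
  "yaw": [0,0,0,0,0]
}}

```text
t: 11.05
tool_pos: [0.5342, 0.0209, 0.0645]
tcp_rot: [0.766, 0.643, -0.001, -0.002]
wrist_force: [-5.1, 3.2, 4.2]
opening: 0.331
```

```bash
python3 st.py
python3 - <<'E'
from h import *
import cv2
w=viewer.capture("wrist");s=viewer.capture("side");v=viewer.capture("scene")
cv2.imwrite("pics/m7.png",np.hstack([cv2.resize(w[100:350,160:410],(420,420)),cv2.resize(s[190:295,210:315],(380,420),interpolation=3)]))
cv2.imwrite("pics/v7.png",cv2.resize(v[150:250,245:365],None,fx=6,fy=6,interpolation=3))
E
```

```text
t 11.05 local mm 31.2 -74.61 z 64.53 a -0.1751 open 0.331
F tool [ 2.28 -5.64 -4.22] T [ 1.13  0.43 -0.03] qv 0.0015 tilt [-4.3e-03  9.0e-04 -1.0e+00]
```

View pics/m7.png

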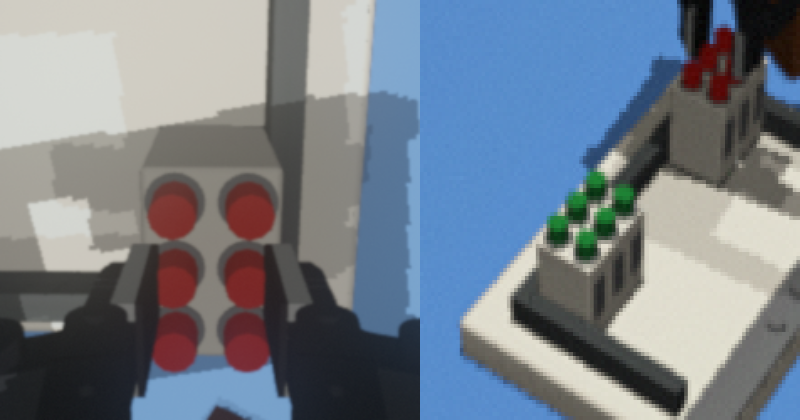

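View pics/v7.png

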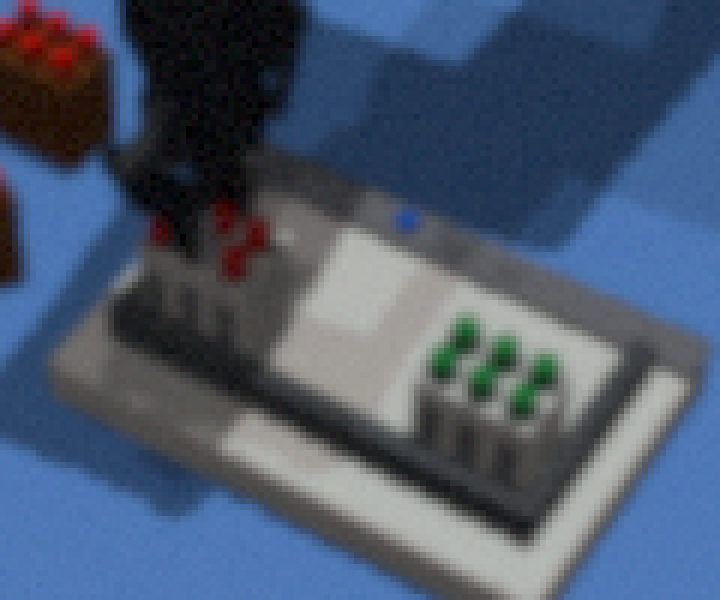

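Request:
{"api": "apply_moves", "payload": {
  "claw": [-1,-1,-1,-1,-1],
  "travel": [
    [0,0.03,0],
    [-0.02,0.03,0],
    [-0.02,0,0],
    [0,0,0],
    [0,0,0]
  ],
  "yaw": [0,0,0,0,0]
}}

```text
t: 11.7
tool_pos: [0.5345, 0.0205, 0.0646]
tcp_rot: [0.766, 0.642, -0.002, -0.004]
wrist_force: [-9.7, 10.3, 10.6]
opening: 0.331
```

```bash
python3 st.py
```

```text
t 11.7 local mm 31.53 -74.92 z 64.57 a -0.176 open 0.331
F tool [  8.49 -11.42 -10.5 ] T [2.32 1.62 0.02] qv 0.0021 tilt [-0.0081  0.0042 -1.    ]
```

Request:
{"api": "apply_moves", "payload": {
  "claw": [-1,-1,-1,-1,-1],
  "travel": [
    [-0.02,0,-0.01],
    [-0.02,0,0],
    [0,0.01,0],
    [0,0,0],
    [0,0,0]
  ],
  "yaw": [0,0,0,0,0]
}}

```text
t: 12.2
tool_pos: [0.5345, 0.019, 0.0653]
tcp_rot: [0.767, 0.642, -0.002, -0.005]
wrist_force: [-10.8, 13.6, 13.9]
opening: 0.326
```

```bash
python3 st.py
python3 - <<'E'
from h import *
import cv2
w=viewer.capture("wrist");s=viewer.capture("side");v=viewer.capture("scene")
cv2.imwrite("pics/m8.png",np.hstack([cv2.resize(w[130:300,220:370],(400,453),interpolation=3),cv2.resize(s[185:255,265:325],(388,453),interpolation=3)]))
cv2.imwrite("pics/v8.png",cv2.resize(v[165:225,250:325],None,fx=9,fy=9,interpolation=3))
E
python3 st.py
```

```text
t 12.2 local mm 31.74 -76.44 z 65.26 a -0.1761 open 0.326
F tool [ 11.54 -13.16 -13.72] T [ 2.54  1.95 -0.05] qv 0.0027 tilt [-0.0084  0.0049 -1.    ]
t 12.35 local mm 31.77 -76.46 z 65.27 a -0.1762 open 0.332
F tool [ 11.89 -12.8  -15.88] T [ 2.48  1.93 -0.02] qv 0.0014 tilt [-0.0083  0.005  -1.    ]
```

View pics/m8.png

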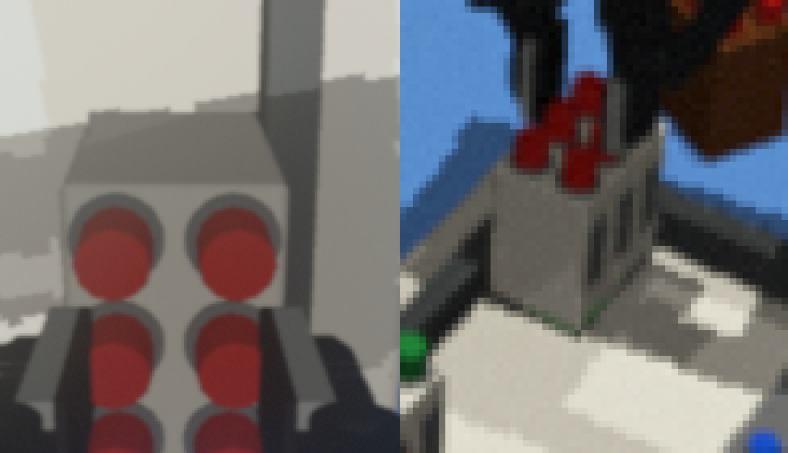

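View pics/v8.png

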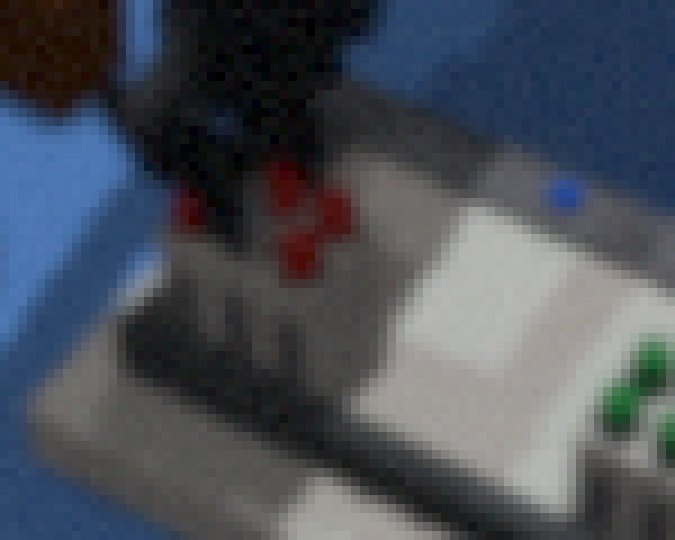

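The wrist view shows the rack leaning about 0.04 rad towards the side stop: its lower left edge has shifted by about 5 px relative to the grip, and green is visible under the front-left corner at (575,325) in the side crop. That is too close to the limit. I'll unload, release so it stands flat, then regrip lower and harder.

Request:
{"api": "apply_moves", "payload": {
  "claw": [-1,-1,-1,-1,-1],
  "travel": [
    [0.04,-0.04,0],
    [0.04,-0.04,0],
    [0.02,0,0],
    [0,0,0],
    [0,0,0]
  ],
  "yaw": [0,0,0,0,0]
}}

```text
t: 12.85
tool_pos: [0.5344, 0.0214, 0.0647]
tcp_rot: [0.766, 0.643, -0.001, -0.001]
wrist_force: [-4.2, 1.7, -0.7]
opening: 0.331
```

```bash
python3 st.py
```

```text
t 12.85 local mm 31.24 -74.1 z 64.73 a -0.175 open 0.331
F tool [ 0.97 -4.47  0.67] T [ 1.26  0.09 -0.01] qv 0.0017 tilt [-3.6e-03  1.0e-04 -1.0e+00]
```

Request:
{"api": "apply_moves", "payload": {
  "claw": [-1,-1,0.2,0.2,0.2],
  "travel": [
    [0,-0.03,0],
    [0,0,0],
    [0,0,0],
    [0,0,0],
    [0,0,0]
  ],
  "yaw": [0,0,0,0,0]
}}

```text
t: 13.35
tool_pos: [0.5365, 0.0214, 0.0662]
tcp_rot: [0.766, 0.643, 0.001, 0.001]
wrist_force: [0.3, -0.4, 0.5]
opening: 0.604
```

Request:
{"api": "apply_moves", "payload": {
  "claw": [0.2,0.2,0.2,0.2,0.2],
  "travel": [
    [0,0,0.07],
    [0,0,0.07],
    [0,0,0],
    [0,0,0],
    [0,0,0]
  ],
  "yaw": [0,0,0,0,0]
}}

```text
t: 13.85
tool_pos: [0.5347, 0.0217, 0.0585]
tcp_rot: [0.766, 0.643, -0.0, 0.0]
wrist_force: [-0.1, -0.0, 0.7]
opening: 0.599
```

```bash
python3 st.py
python3 - <<'E'
from h import *
import cv2
w=viewer.capture("wrist");s=viewer.capture("side")
cv2.imwrite("pics/w9.png",w)
cv2.imwrite("pics/m9.png",np.hstack([cv2.resize(w[130:300,220:370],(400,453),interpolation=3),cv2.resize(s[185:255,265:325],(388,453),interpolation=3)]))
E
```

```text
t 13.85 local mm 31.49 -73.77 z 58.47 a -0.175 open 0.599
F tool [-0.04 -0.07 -0.67] T [ 0.03  0.01 -0.04] qv 0.0034 tilt [-0.e+00 -1.e-04 -1.e+00]
```

View pics/m9.png

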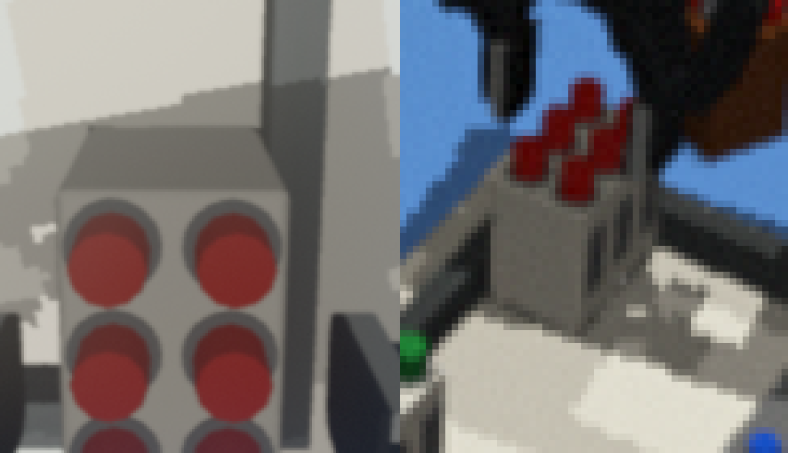

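The rack is flat on the deck with no green showing. Regripping with more force.

Request:
{"api": "apply_moves", "payload": {
  "claw": [-1,-1,-1,-1,-1],
  "travel": [
    [0,0,0],
    [0,0,0],
    [0,0,0],
    [0,0,0],
    [0,0,0]
  ],
  "yaw": [0,0,0,0,0],
  "force": 110
}}

```text
t: 14.45
tool_pos: [0.5347, 0.0217, 0.0593]
tcp_rot: [0.766, 0.643, 0.0, 0.0]
wrist_force: [-2.5, -0.4, 8.4]
opening: 0.323
```

Request:
{"api": "apply_moves", "payload": {
  "claw": [-1,-1,-1,-1,-1],
  "travel": [
    [0,0,0.03],
    [0,0,0.03],
    [0,0,0],
    [0,0,0],
    [0,0,0]
  ],
  "yaw": [0,0,0,0,0]
}}

```text
t: 14.95
tool_pos: [0.5348, 0.0217, 0.0591]
tcp_rot: [0.766, 0.643, 0.0, 0.001]
wrist_force: [-9.7, 0.7, 35.9]
opening: 0.321
```

```bash
python3 st.py
```

```text
t 14.95 local mm 31.61 -73.75 z 59.06 a -0.1747 open 0.321
F tool [ -1.02  -9.64 -35.91] T [ 1.83 -0.28 -0.01] qv 0.0019 tilt [ 1.3e-03 -4.0e-04 -1.0e+00]
```

Request:
{"api": "apply_moves", "payload": {
  "claw": [-1,-1,-1,-1,-1],
  "travel": [
    [0,0,-0.05],
    [-0.02,0,0],
    [-0.02,0.01,0],
    [0,0,0],
    [0,0,0]
  ],
  "yaw": [0,0,0,0,0]
}}

```text
t: 15.45
tool_pos: [0.5347, 0.0212, 0.0594]
tcp_rot: [0.766, 0.642, 0.001, -0.001]
wrist_force: [-5.7, 6.4, 17.7]
opening: 0.323
```

```bash
python3 st.py
```

```text
t 15.45 local mm 31.59 -74.26 z 59.36 a -0.1756 open 0.323
F tool [  5.31  -6.7  -17.66] T [ 0.97  0.95 -0.04] qv 0.0022 tilt [ 2.0e-04  2.3e-03 -1.0e+00]
```

Request:
{"api": "apply_moves", "payload": {
  "claw": [-1,-1,-1,-1,-1],
  "travel": [
    [-0.02,0,0],
    [-0.02,0.01,0],
    [0,0,0],
    [0,0,0],
    [0,0,0]
  ],
  "yaw": [0,0,0,0,0]
}}

```text
t: 15.95
tool_pos: [0.5347, 0.0207, 0.0596]
tcp_rot: [0.767, 0.642, 0.002, -0.002]
wrist_force: [-5.2, 13.9, 20.7]
opening: 0.316
```

```bash
python3 st.py
```

```text
t 15.95 local mm 31.66 -74.78 z 59.55 a -0.1763 open 0.316
F tool [ 12.88  -7.58 -20.61] T [ 1.26  2.01 -0.06] qv 0.0013 tilt [ 1.0e-04  4.6e-03 -1.0e+00]
```

Request:
{"api": "apply_moves", "payload": {
  "claw": [-1,-1,-1,-1,-1],
  "travel": [
    [0,0.02,0],
    [0,0.02,0],
    [0,0,0],
    [0,0,0],
    [0,0,0]
  ],
  "yaw": [0,0,0,0,0]
}}

```text
t: 16.45
tool_pos: [0.5347, 0.0206, 0.0595]
tcp_rot: [0.767, 0.642, 0.0, -0.003]
wrist_force: [-9.2, 14.0, 25.4]
opening: 0.319
```

```bash
python3 st.py
python3 - <<'E'
from h import *
import cv2
w=viewer.capture("wrist");s=viewer.capture("side")
cv2.imwrite("pics/w10.png",w)
cv2.imwrite("pics/m10.png",np.hstack([cv2.resize(w[130:300,220:370],(400,453),interpolation=3),cv2.resize(s[185:255,265:325],(388,453),interpolation=3)]))
E
python3 st.py
```

```text
t 16.45 local mm 31.73 -74.78 z 59.51 a -0.1762 open 0.319
F tool [ 12.31 -11.58 -25.32] T [ 1.98  1.99 -0.04] qv 0.0012 tilt [-0.0031  0.005  -1.    ]
t 16.55 local mm 31.74 -74.79 z 59.53 a -0.1762 open 0.323
F tool [ 11.8  -11.12 -24.61] T [ 1.98  1.98 -0.02] qv 0.0007 tilt [-0.0031  0.005  -1.    ]
```

View pics/m10.png

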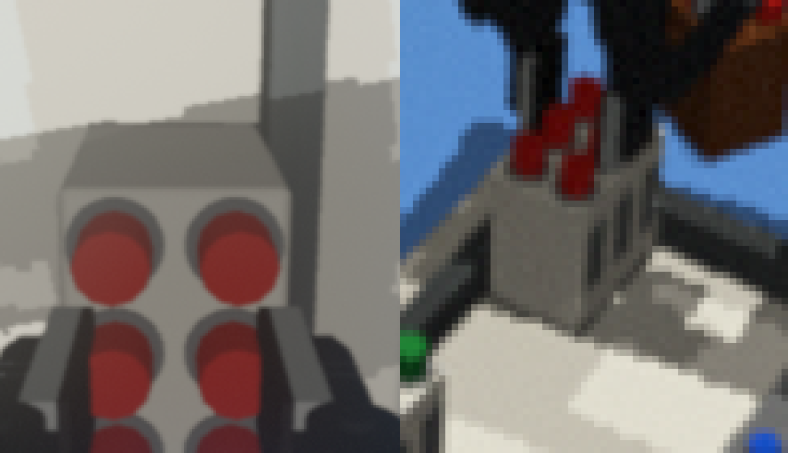

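The rack is now flat. The left face is within about 1 px of its free-standing look, and no green shows. I'll hold for half a second to confirm it is steady, then hand in.

Request:
{"api": "apply_moves", "payload": {
  "claw": [-1,-1,-1,-1,-1],
  "travel": [
    [0,0,0],
    [0,0,0],
    [0,0,0],
    [0,0,0],
    [0,0,0]
  ],
  "yaw": [0,0,0,0,0]
}}

```text
t: 17.05
tool_pos: [0.5348, 0.0206, 0.0595]
tcp_rot: [0.767, 0.642, 0.0, -0.003]
wrist_force: [-9.1, 13.5, 25.1]
opening: 0.318
```

```bash
python3 st.py; python3 -c "
from workcell import ticket
print(ticket.hand_in())"
```

```text
t 17.05 local mm 31.77 -74.78 z 59.52 a -0.1761 open 0.318
F tool [ 11.84 -11.41 -25.01] T [ 1.91  1.99 -0.04] qv 0.0021 tilt [-0.003  0.005 -1.   ]
the job is handed in; nothing more can be done
None
```

I took the white red-capped rack out of the steel tray and pressed it into the corner of the green-lit right place. I handed in at about 17 s with the arm still gripping it and pushing against both stops.

- **Force on the stops:** the wrist read about 11.4 N towards the rear stop and 11.8 N towards the side stop, steady over the last 0.6 s. Deck friction could account for up to about 5 N of that. The tool barely moved on the last pushes, so I take both contacts as real.
- **Position and angle:** by my image calibration the gripper stood about 2 mm from the seated position. Its yaw matched the reader's within about 0.01 rad. I did not measure the rack's own position again after the last push.
- **Flatness:** on the first press the rack leaned about 0.04 rad towards the side stop. I released it, regripped lower at 110 N and pressed again. In the last pictures it looked the same as when it stood free, to within about 0.005 rad.
- **Other objects:** the green-capped rack had not visibly moved when last seen whole, before the final press. The arm stayed clear of it and of the other bystanders, but I did not check their positions separately.

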